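Crack open a gasket-sealed housing in its jig

TASK

Slide the closed grey housing along the bench, without lifting it, into the dark steel jig until its hinged end is home against the stop and its flanges are under the jig's lips. Then take the black grip on the lid, break the lid free of its sticky gasket and hold it open by about a finger's width (15 mm at the edge, never more than 30 mm) so that damp air gets out and dust stays out; finish while still holding the lid there, with the housing home in the jig. Keep the lid shut until the housing is home, and leave the other things on the bench where they are.

Things in the scene. Friction and masses are not known exactly. Their poses are not given: they have to be found in the camera images.
- jig_seat (a point): Seat of the fixed 18 mm tall dark steel jig: the point on the bench where the centre of the housing's underside lies once home. +x = pushing direction, mouth to stop; z up. No floor: the housing slides on the bench. Stop face at x = +55 mm. Side rails from x = -45 mm to the stop, inner faces y = +-59 mm; lips on them reach in to y = +-47 mm, underside 10 mm above the bench.
- jig_mouth (a point): Middle of the jig's open mouth, on the bench, 79 mm before the seat; axes as the seat's. Between here (gap about 150 mm) and the rails' start 34 mm further in, the sides narrow like a funnel at 30 degrees, 18 mm tall, without lips.
- housing_center (a point): Centre of the loose grey housing (0.5 to 0.8 kg), 19 mm above its underside; it stands before the jig's mouth. x along its length to its hinged end, which leads into the jig; z up. Body 110 (x) x 80 (y) mm, 38 mm tall with the lid (lid 28 to 38 mm); flat upright ends. Flanges 7 mm thick, 15 mm wide along both long sides make it 110 mm wide; their corners are rounded.
- lid_grip (a point): Centre of the black upright grip rib on the lid: 36 mm long (x), 12 mm thick (y), 26 mm tall. With the lid shut it is at x = -34 mm, y = 0 in the housing's axes and 51 mm above the housing's underside (rib from 38 to 64 mm). Axes as the housing's; they tilt with the lid.
- lid_hinge (a point): Middle of the lid's hinge line, which runs along the housing's y across its leading end: x = +56 mm in the housing's axes, 28 mm above its underside. The grip end of the lid goes up. Axes as the housing's.
- housing_lid (a joint): Lid angle, rad: 0 shut, grows as it opens, stop 0.33. Gap at the lid's trailing edge = about 110 mm times the angle. The sticky gasket gives a little, up to about 0.04 rad, where the pull at the grip peaks at about 14 N upward (the housing rises up to 3 mm against the jig's lips), then breaks free: about 7 N at 0.09 rad, 5 N at 0.15 rad. Let go, the lid falls shut.
- solder_reel: Bystander: solder reel with teal flanges, 77x57x32 mm, standing left of the work. Origin under its centre.
- side_cutters: Bystander: side cutters with blue grips, 42x127x13 mm, beyond the jig. Origin under its centre.
- screw_dish: Bystander: small round metal dish, 65 mm wide, 14 mm tall, beyond the work. Origin under its centre.
- flux_syringe: Bystander: flux syringe, 20x141x20 mm, lying beyond the housing. Origin under its centre.

How it is judged:
By the outcome, as a careful person would: the job done as asked, in the order asked, and still so for the second after the job is handed in, while the arm keeps its last pose, push and grip.
It also fails if it takes over 42 s, if anything falls off the work surface, if the arm or the gripper's body presses on something with over 40 N, if the wrist force passes 120 N, or if a joint passes its speed limit or range.

ROBOT

A 6-joint arm with a two-finger parallel gripper is mounted at the origin on a cart in front of the work surface, level with it; the furniture and walls round the work are solid. World frame = base frame: x ahead of the robot, y to its left, z up, the work surface at z = 0. Lengths are in m, angles in degrees, forces in N, time in s.
With the tool pointing down it reaches from about 0.4 to 0.825 m from the base axis. Payload 7 kg.
Tool frame: the origin (TCP) lies midway between the tips of the shut fingers; the grasp point (between the pads) lies 19 mm behind it; z points along the fingers, y is the direction in which the jaws open and shut (so a half turn about z gives the same grasp; the last joint's range is limited). The gripper opens to 88 mm and grips with 3 to 60 N. Pads are 19 mm wide; open, the fingers measure 130 mm over their backs; the gripper's body (78 mm by 193 mm) begins 47 mm behind the grasp point.
Start: joints at [-60.04, 20.546, 0.682, 0, -70.136, -16.507], TCP at [0.157, -0.656, 0.227] pointing down, gripper open.
Joint ranges: [-176.03, 176.03], [-82.01, 121.73], [-58.28, 71.71], [-173.87, 95.51], [-174.79, -0.11], [-173.66, 173.66]. Speed limits (degrees/s): [136.94, 136.94, 172.46, 180, 180, 180].

INTERFACE

Orientations are given as [roll, pitch, yaw] about the fixed x, y, z axes, in that order (R = Rz(yaw) Ry(pitch) Rx(roll)).
In Python, from plant import r gives the robot as it stands. The module is installed in compiled form; this text tells all that it offers.
- The arm moves only by the tool send_rows, never from a script. Its argument "motion" is a list of rows, each an object with "travel": the shift along the tool's x, y, z in m, a list of three; "spin": the turn about the tool's z in degrees. In form: [{"travel": [tx, ty, tz], "spin": spin}, ...]. A call has 1 to 5 rows; each row shifts and turns the pose as measured when the row begins, along the tool's axes as they then stand; what a row does not reach is not made up. A row lasts 1/12 s, in which the tool goes at most 41.7 mm and 7.16 degrees, less where a joint would pass 70% of its speed; a pose out of reach is approached as far as the arm can. A call is refused whole if a number of a shift passes 0.0417 or a number of a turn 7.16, either way. A call with a gripper value outside its range is refused whole. "gripper" is the gripper command: -1 is shut, 1 is fully open, values between are in proportion, set as the call begins (left out, the last holds). The fingers move at their own pace and stop on an object; "squeeze" is the grip in N (left out, the last holds). Time passes only in rows, so rows that do not move let the fingers close. It gives the time, the measured TCP pose, the force and the opening at its end, in the units of the state.
- r.get_state(): the state, without advancing time (a new reading comes with each control period).
- r.capture(name): name is "side" or "top"; returns (picture, depth): 480x640x3 uint8, blue, green, red; 480x640 float32, m along the optical axis (not along the pixel's ray), 0 where there is no reading.
- r.get_calibration(name): a dict with "fov_y" (degrees; the focal length in pixels is half the picture's height over the tangent of half this angle, whatever the lens; pixels are square), "cx", "cy" (the principal point, pixels), "k1" (the pictures are not rectified: a ray, as slopes to the right and down, at radius r is drawn at 1 + k1 r^2 times it, then the intrinsics apply), "origin" and "orientation" of the camera in the world. Camera axes: x right, y down, z forward; pixel columns grow to the right and rows downward; lengths in m; the calibration is good to about 2 mm. A picture is of the moment at which its call begins. get_calibration takes no time and is no camera call.
- r.close_job(): hands the job in, once; it reports no verdict.
Trained networks look in the newest picture that a camera, given by its name, has taken for a name from the list of things; names that differ only in an ending like _2 or _b are one class to them, and where a whole thing is asked for, a point or a joint stands for the part that bears it (a point fixed in the world has none). Each returns a list of dicts, best first, with "conf" (0 to 1); they miss things now and then, are a little off and sometimes report something else, mostly with a low value. They report only what shows in the picture. A call takes as long as a camera call.
- r.boxes_of(camera, target): "at" ([x, y, z] in m, in the coordinates of the camera as it stood for that picture, good to about 4 mm: the middle of the surface that is visible of it).
- r.pinpoint(camera, target): "at" ([x, y, z] in m, in the coordinates of the camera as it stood for that picture, good to about 4 mm: a listed point, or the origin of a listed thing).
The state is a dict: "time_s": time; "joints": joint angles; "qd": joint speeds; "joint_torque": joint torques, N m; "tcp_pos": TCP position; "eef_rot": TCP orientation; "contact_force": force on the tool from outside, world axes, zero at the start; "moment": the same for the moment, N m; "gripper_width": finger opening in m.
Only numpy, scipy, OpenCV 4.12 (cv2) and the standard library are available. Lean on these libraries where they do the work, as an engineer would, in place of code of your own. Each camera call takes 0.05 s, during which the arm holds its last target. There are 200 camera calls.

## Working session

There is one attempt and no reset: what is moved stays moved. The work goes in short steps, Python scripts to look and compute and a tool call to move; the robot and the scene stay as the last step left them, time stands still between calls to the robot, and variables do not carry over. Pictures are saved under pics/ and viewed, about 8 in all and at most 12, crops included, and the job is handed in when it is done.

Besides the shell and the picture viewer there is one more tool, called after ">>>" by a JSON object that holds its "api" and its "payload". send_rows: Moves the arm, as the interface text tells. Its arguments: {"type":"object","properties":{"motion":{"type":"array"},"gripper":{"type":"number"},"squeeze":{"type":"number"}},"required":["motion"]}

```bash
mkdir -p pics
cat > h.py <<'E'
import numpy as np, cv2
from scipy.spatial.transform import Rotation as R
from plant import r
def camT(n):
    c=r.get_calibration(n); o=np.array(c["orientation"],float)
    M=R.from_euler('xyz',o,degrees=True).as_matrix() if o.ndim==1 and o.size==3 else o
    return M,np.array(c["origin"]),c
def find(n,t,f="pinpoint"):
    M,o,c=camT(n)
    return [(round(d["conf"],2),np.round(M@np.array(d["at"])+o,4)) for d in getattr(r,f)(n,t)[:2]]
def cloud(n,depth):
    M,o,c=camT(n); f=240/np.tan(np.radians(c["fov_y"])/2)
    v,u=np.mgrid[0:480,0:640]; K=np.array([[f,0,c["cx"]],[0,f,c["cy"]],[0,0,1.]])
    p=cv2.undistortPoints(np.stack([u,v],-1).reshape(-1,1,2).astype(float),K,np.array([c["k1"],0,0,0.])).reshape(480,640,2)
    P=np.concatenate([p,np.ones((480,640,1))],-1)*depth[...,None]
    return P@M.T+o
E
python3 - <<'E'
from h import *
for n in("side","top"):
    p,d=r.capture(n); cv2.imwrite(f"pics/{n}0.png",p); np.save(f"{n}0.npy",d); print(n,r.get_calibration(n))
    for t in["jig_seat","jig_mouth","housing_center","lid_grip","lid_hinge","solder_reel","side_cutters","screw_dish","flux_syringe"]: print(t,find(n,t))
print(r.get_state())
E
```

```text
side {'fov_y': 47.32299230038139, 'cx': 307.0947116207256, 'cy': 238.88177963342036, 'k1': -0.006224538494927233, 'origin': array([0.39020402, 0.50556983, 0.65054869]), 'orientation': array([-130.14878632,   -1.0535985 , -165.12732977])}
jig_seat []
jig_mouth []
housing_center [(0.57, array([ 0.4731, -0.2967,  0.0205]))]
lid_grip []
lid_hinge []
solder_reel [(0.76, array([0.4943, 0.067 , 0.0008])), (0.65, array([ 0.4738, -0.3002,  0.0204]))]
side_cutters [(0.73, array([ 0.6764, -0.1204, -0.0023]))]
screw_dish [(0.96, array([ 0.6631, -0.2312,  0.0035]))]
flux_syringe [(0.61, array([ 0.6704, -0.3418,  0.0068]))]
top {'fov_y': 57.974996343247994, 'cx': 320.50434912643266, 'cy': 232.16100804475417, 'k1': -0.09088623585196504, 'origin': array([ 0.47450574, -0.15867953,  0.89300334]), 'orientation': array([-174.27683321,   -0.30742175,  -91.31834191])}
jig_seat []
jig_mouth []
housing_center [(0.68, array([ 0.468 , -0.2932,  0.0197]))]
lid_grip [(0.96, array([ 0.4727, -0.3264,  0.0488]))]
lid_hinge [(0.63, array([ 0.4671, -0.2381,  0.0276]))]
solder_reel [(0.61, array([0.4958, 0.0696, 0.00
[... 200 characters left out ...]
([ 0.6718, -0.3424, -0.0043]))]
{'time_s': 1.0, 'joints': array([-6.00402519e+01,  2.05460085e+01,  6.79951326e-01,  3.12401692e-04,
       -7.01359760e+01, -1.65072768e+01]), 'qd': array([-0.0348475 ,  0.04845078, -0.08521145,  0.0132416 , -0.02117787,
       -0.00646113]), 'joint_torque': array([-6.58047393e-04, -5.82388794e+01,  2.93298018e+01,  7.00251371e+00,
        1.24840860e-02, -2.94692279e-05]), 'tcp_pos': array([ 0.15700107, -0.65644687,  0.22655092]), 'eef_rot': array([ 1.79998134e+02, -8.59418559e-04, -1.66547423e+02]), 'contact_force': array([-0.61823353,  0.23857897,  0.50420942]), 'moment': array([-0.02305227,  0.01508354,  0.03345433]), 'gripper_width': 0.08731455488579437}
```

View pics/top0.png

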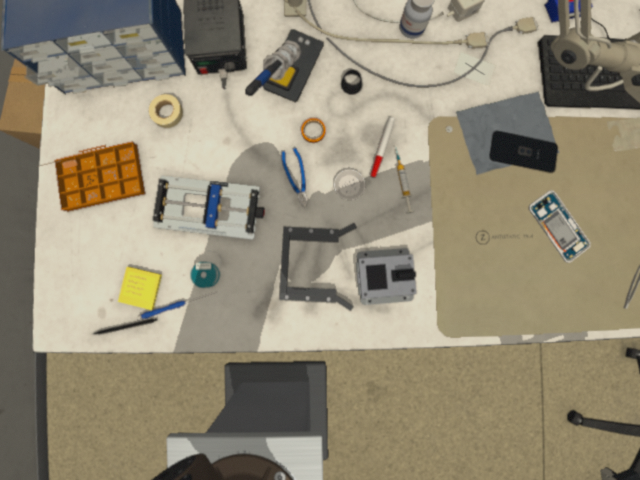

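View pics/side0.png

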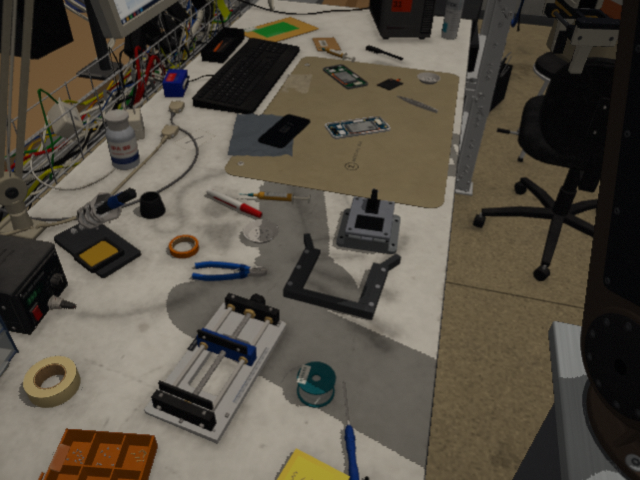

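Run:
```python
from h import *
d=np.load("top0.npy");P=cloud("top",d).reshape(-1,3)
x,y,z=P.T
roi=(x>.38)&(x<.6)&(y>-.4)&(y<.05)
H=np.full((45,22),-1.)
for a,b,c in zip(x[roi],y[roi],z[roi]):
    i=int((b+.4)/.01);j=int((a-.38)/.01);H[i,j]=max(H[i,j],c*1000)
print("x from .38, 1cm; rows y")
for i in range(45): print(f"{-.4+i*.01:.2f}",' '.join(f"{int(v):3d}" for v in H[i]))
for lo,hi,ymax in((.033,.043,-.2),(.046,.07,-.2)):
    m=roi&(z>lo)&(z<hi)&(y<ymax)
    print(m.sum(),cv2.minAreaRect(P[m][:,:2].astype(np.float32)*1000),P[m].mean(0))
m=roi&(z>.012)&(z<.03)&(y>-.2)
print(m.sum(),cv2.minAreaRect(P[m][:,:2].astype(np.float32)*1000))
```

```text
x from .38, 1cm; rows y
-0.40   4   1   4   3   3   4   1   3   3   4   3   4   4   2   5   7   4   3   1   4   5   4
-0.39   0   2   1   2   0   1   2   1   2   1   3   2   1   0   1   2   1   2   0   2   1   2
-0.38   0   1   2   1   1   1   3   2   1   2   0   1   2   2   1   1   1   3   0   1   1   3
-0.37   1   2   3   1   1   1   2   1   1   1   1   2   2   1   2   2   0   2   2   1   2   3
-0.36   2   2   2   2   6   5   0   3   1  -1   1   0   1   1   0   2   2   3   1   2   3  15
-0.35   2   1   2   1  10  39  40  40  62  66  42  38  40  37   8   1   1   2   1   0   1  20
-0.34   1   1   1   8  10  41  40  40  64  65  40  39  40  39   9   1   1   1   1   1   0   2
-0.33   2   1   2   7   9  39  39  40  65  65  41  40  41  36  10   1   2   3   2   2   1   2
-0.32   1   1   1   8  10  41  40  41  65  65  41  40  39   9   8   2   2   3   1   0   1   1
-0.31   3   1   2   8  11  39  39  40  43  42  41  40  39   8   9   1   0   1   1   2   2   2
-0.30   2   3   2   8   9  40  40  40  40  40  39  42  40   8   7   1   2   2   1   2   1   1
-0.29   2   2   2   8   9  40  41  40  39 
[... 2848 characters left out ...]
1  12  16  29  28  15
0.02   1   1   2   0   2   2   1   2   0   1   3   2   1   2   1   1   1  12  15  29  27  14
0.03   4   2   1   2   2   1   1   1   2   1   2   2   9   9   1   2   0   6  16  14  28  12
0.04   1   2   3   1   1   4   8   1  31  33  32  33  12   3   2   2   1   1  15  41  39  40
2076 ((470.44195556640625, -293.49896240234375), (78.44033813476562, 114.43730163574219), 3.0044970512390137) [ 0.4705119  -0.29207062  0.03755591]
114 ((473.27825927734375, -328.89776611328125), (35.1055793762207, 11.602362632751465), 88.59723663330078) [ 0.47308067 -0.32805971  0.06229611]
2309 ((513.1921997070312, -76.97843933105469), (259.6649475097656, 167.38800048828125), 85.07963562011719)
```

The top view shows the housing at about (387,276), its grip on the far side from the jig, and the jig at about (315,263) with its mouth facing world -y. The push is therefore roughly +y. The side view agrees, and the lane is clear. Next I fit the jig and housing poses.

```bash
cat >> h.py <<'E'
def jigfit(P):
    x,y,z=P.T; m=(z>.012)&(z<.03)&(x>.40)&(x<.6)&(y>-.20)&(y<-.06)
    L=[];Rr=[];S=[]
    for y0 in np.arange(-.185,-.112,.004):
        s=m&(abs(y-y0)<.002); a=x[s]; L.append((a[a<.5].max(),y0)); Rr.append((a[a>.5].min(),y0))
    for x0 in np.arange(.465,.532,.004):
        s=m&(abs(x-x0)<.002); S.append((x0,y[s].min(),y[s].max()))
    L,Rr,S=map(np.array,(L,Rr,S))
    l=np.polyfit(L[:,1],L[:,0],1);q=np.polyfit(Rr[:,1],Rr[:,0],1);s=np.polyfit(S[:,0],S[:,1],1)
    yaw=[np.degrees(np.arctan(v)) for v in(-l[0],-q[0],s[0])]
    print("yaw-90 rails/stop",np.round(yaw,2),"lipgap mm",1e3*(np.polyval(q,-.15)-np.polyval(l,-.15)),"mid x@-.15",(np.polyval(q,-.15)+np.polyval(l,-.15))/2,"stop y@mid",np.polyval(s,.5))
def houfit(P,ymax=-.2,ymin=-.4):
    x,y,z=P.T; roi=(x>.40)&(x<.55)&(y>ymin)&(y<ymax)
    m=roi&(z>.033)&(z<.044); a=cv2.minAreaRect(P[m][:,:2].astype(np.float32)*1000)
    g=roi&(z>.055)&(z<.075); b=cv2.minAreaRect(P[g][:,:2].astype(np.float32)*1000)
    f=roi&(z>.005)&(z<.08); c=cv2.minAreaRect(P[f][:,:2].astype(np.float32)*1000)
    for k in(a,b,c): print(np.round(k[0],1),np.round(k[1],1),round(k[2],2))
    print("grip mean",P[g].mean(0))
E
python3 - <<'E'
from h import *
P=cloud("top",np.load("top0.npy")).reshape(-1,3); jigfit(P); houfit(P)
P=cloud("side",np.load("side0.npy")).reshape(-1,3); houfit(P)
E
```

```text
yaw-90 rails/stop [-3.94 -4.04 -4.33] lipgap mm 95.86995972093987 mid x@-.15 0.49691114418112203 stop y@mid -0.09696694027801477
[ 470.4 -293.5] [ 78.4 114.4] 3.0
[ 473.2 -329.2] [34.4 11.5] 88.49
[ 472.5 -296.8] [199.7 144.3] 87.1
grip mean [ 0.47308457 -0.32883373  0.06291228]
[ 470.6 -292.7] [ 80.1 116.3] 3.13
[ 472.3 -328.2] [11.8 39.7] 2.95
[ 476.1 -300. ] [199.7 146.5] 89.9
grip mean [ 0.4719958  -0.32469137  0.06309644]
```

The jig's push direction is yaw 86° and its seat is at about (0.497, -0.152). The housing is at about (0.471, -0.294) with yaw 93°, and the grip is at (0.4727, -0.328). I'll grasp the rib (tool yaw -87°) and steer the housing by it. First I spin the tool by -79.5°.

>>> {"api": "send_rows", "payload": {"motion": [{"travel": [0,0,0],"spin": -7},{"travel": [0,0,0],"spin": -7},{"travel": [0,0,0],"spin": -7},{"travel": [0,0,0],"spin": -7},{"travel": [0,0,0],"spin": -7}], "gripper": 0}}

```text
time_s: 1.42
tcp_pos: [0.1569, -0.6565, 0.2266]
eef_rot: [180.0, 0.0, -130.8]
contact_force: [-0.2, 0.5, -0.1]
gripper_width: 0.0595
```

>>> {"api": "send_rows", "payload": {"motion": [{"travel": [0,0,0],"spin": -7},{"travel": [0,0,0],"spin": -7},{"travel": [0,0,0],"spin": -7},{"travel": [0,0,0],"spin": -7},{"travel": [0,0,0],"spin": -7}]}}

```text
time_s: 1.83
tcp_pos: [0.157, -0.6564, 0.2266]
eef_rot: [-180.0, 0.0, -95.0]
contact_force: [0.8, -0.2, 0.6]
gripper_width: 0.0441
```

>>> {"api": "send_rows", "payload": {"motion": [{"travel": [0,0,0],"spin": -4},{"travel": [0,0,0],"spin": -4},{"travel": [-0.026,-0.0277,0.005],"spin": 0},{"travel": [-0.026,-0.0277,0.005],"spin": 0},{"travel": [-0.026,-0.0277,0.005],"spin": 0}]}}

```text
time_s: 2.25
tcp_pos: [0.2321, -0.5759, 0.2106]
eef_rot: [179.9, -0.1, -86.5]
contact_force: [1.6, 0.5, -0.2]
gripper_width: 0.044
```

>>> {"api": "send_rows", "payload": {"motion": [{"travel": [-0.026,-0.0277,0.009],"spin": 0},{"travel": [-0.026,-0.0277,0.009],"spin": 0},{"travel": [-0.026,-0.0277,0.009],"spin": 0},{"travel": [-0.026,-0.0277,0.009],"spin": 0},{"travel": [-0.026,-0.0277,0.009],"spin": 0}]}}

```text
time_s: 2.67
tcp_pos: [0.3671, -0.4321, 0.1654]
eef_rot: [-179.9, -0.3, -86.7]
contact_force: [1.1, -0.2, -0.2]
gripper_width: 0.0437
```

>>> {"api": "send_rows", "payload": {"motion": [{"travel": [-0.0245,-0.0275,0.012],"spin": 0},{"travel": [-0.0245,-0.0275,0.012],"spin": 0},{"travel": [-0.0245,-0.0275,0.012],"spin": 0},{"travel": [-0.0245,-0.0275,0.012],"spin": 0},{"travel": [0,0,0],"spin": 0}]}}

```text
time_s: 3.08
tcp_pos: [0.4796, -0.3182, 0.1157]
eef_rot: [-179.7, -0.4, -86.4]
contact_force: [-1.3, -0.5, 0.9]
gripper_width: 0.044
```

Run:
```python
from h import *
p,d=r.capture("side"); cv2.imwrite("pics/side1.png",p[130:330,230:480].repeat(3,0).repeat(3,1))
s=r.get_state();print(s["tcp_pos"],s["eef_rot"],s["time_s"])
P=cloud("side",d); 
g=P[160:240,330:410].reshape(-1,3); m=(g[:,2]>.05)&(g[:,2]<.068)&(abs(g[:,0]-.472)<.03); print(m.sum(), g[m].mean(0), g[m].min(0),g[m].max(0))
```

```text
[ 0.478334   -0.31947938  0.11645893] [-179.71732558   -0.41307609  -86.3827399 ] 3.1333
113 [ 0.47182529 -0.32328858  0.06175118] [ 0.46558172 -0.34893728  0.05006458] [ 0.47909446 -0.30722554  0.06736961]
```

View pics/side1.png

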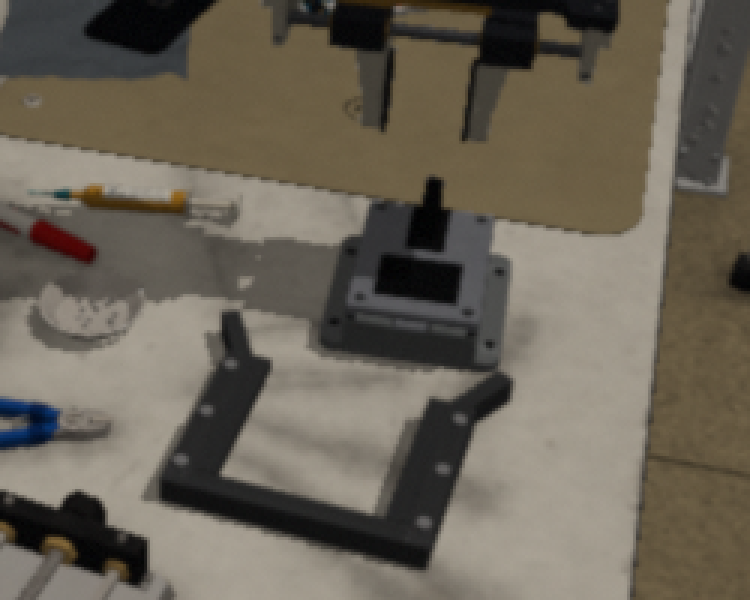

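The picture shows the fingers straddling the rib (about (432,210) in the crop), with jaws and rib aligned. I now shift slightly and descend.

>>> {"api": "send_rows", "payload": {"motion": [{"travel": [0.008,0.006,0.01],"spin": 0.5},{"travel": [0,0,0.02],"spin": 0},{"travel": [0,0,0.02],"spin": 0},{"travel": [0,0,0.014],"spin": 0},{"travel": [0,0,0.0],"spin": 0}]}}

```text
time_s: 3.55
tcp_pos: [0.4718, -0.3322, 0.051]
eef_rot: [-179.5, -0.5, -87.0]
contact_force: [-0.8, -0.2, -0.5]
gripper_width: 0.0437
```

>>> {"api": "send_rows", "payload": {"motion": [{"travel": [-0.003,-0.001,0.007],"spin": 0},{"travel": [0,0,0.001],"spin": 0}]}}

```text
time_s: 3.72
tcp_pos: [0.471, -0.3313, 0.0426]
eef_rot: [-179.5, -0.5, -87.2]
contact_force: [-0.5, 0.9, -1.0]
gripper_width: 0.0436
```

>>> {"api": "send_rows", "payload": {"motion": [{"travel": [0,0,0],"spin": 0},{"travel": [0,0,0],"spin": 0},{"travel": [0,0,0],"spin": 0},{"travel": [0,0,0],"spin": 0},{"travel": [0,0,0],"spin": 0}], "gripper": -1, "squeeze": 25}}

```text
time_s: 4.13
tcp_pos: [0.4718, -0.333, 0.0454]
eef_rot: [-179.3, -0.6, -87.3]
contact_force: [-0.7, 0.2, 0.7]
gripper_width: 0.016
```

>>> {"api": "send_rows", "payload": {"motion": [{"travel": [0,0,0.001],"spin": 0},{"travel": [0,0,0.001],"spin": 0},{"travel": [0,0,0.001],"spin": 0}]}}

```text
time_s: 4.38
tcp_pos: [0.472, -0.3332, 0.0451]
eef_rot: [-179.3, -0.7, -87.1]
contact_force: [-2.5, 2.3, 9.7]
gripper_width: 0.0118
```

Grasp confirmed: the opening is 11.8 mm against a 12 mm rib. I align the housing with the jig axis before entering the mouth.

>>> {"api": "send_rows", "payload": {"motion": [{"travel": [0,-0.003,0.0005],"spin": 1.7},{"travel": [0,-0.003,0.0005],"spin": 1.7},{"travel": [0,-0.003,0.0005],"spin": 1.7},{"travel": [0,-0.003,0.0005],"spin": 1.7},{"travel": [0,0,0.0005],"spin": 0}]}}

```text
time_s: 4.8
tcp_pos: [0.4792, -0.3328, 0.0452]
eef_rot: [-179.7, -0.6, -94.1]
contact_force: [1.4, 1.0, 2.7]
gripper_width: 0.0116
```

>>> {"api": "send_rows", "payload": {"motion": [{"travel": [0,-0.003,0.0005],"spin": 0},{"travel": [0,-0.002,0.0005],"spin": 0},{"travel": [0,0,0.0005],"spin": 0}]}}

```text
time_s: 5.05
tcp_pos: [0.481, -0.3329, 0.0452]
eef_rot: [180.0, -0.6, -93.9]
contact_force: [0.0, 2.0, 4.0]
gripper_width: 0.0118
```

Run:
```python
from h import *
p,d=r.capture("top"); cv2.imwrite("pics/top1.png",p[200:330,250:440].repeat(4,0).repeat(4,1))
s=r.get_state();print(s["tcp_pos"],s["eef_rot"],s["contact_force"])
P=cloud("top",d).reshape(-1,3);jigfit(P)
for n in("housing_center","lid_hinge","lid_grip","jig_seat"): print(n,find("top",n))
```

```text
[ 0.48105367 -0.33289795  0.04515873] [-179.99156728   -0.64730569  -93.94141705] [-3.14067959  1.31572945  6.9047036 ]Traceback (most recent call last):
  File "<stdin>", line 4, in <module>
  File "h.py", line 21, in jigfit
    s=m&(abs(y-y0)<.002); a=x[s]; L.append((a[a<.5].max(),y0)); Rr.append((a[a>.5].min(),y0))
                                                                           ~~~~~~~~~~~^^
    return umr_minimum(a, axis, None, out, keepdims, initial, where)
ValueError: zero-size array to reduction operation minimum which has no identity
```

View pics/top1.png

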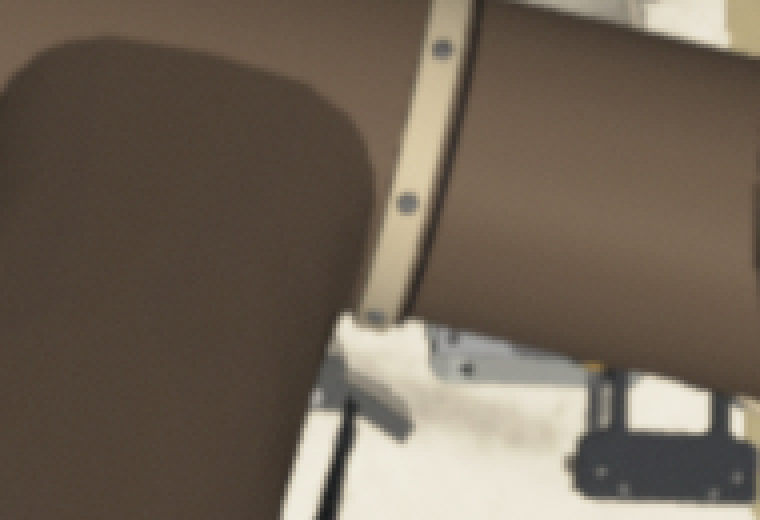

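The arm hides the top view of the work, so the side camera it is.

```bash
cat >> h.py <<'E'
def look(name,x0=230,y0=130,w=250,h=200):
    p,d=r.capture("side"); cv2.imwrite(f"pics/{name}.png",cv2.resize(p[y0:y0+h,x0:x0+w],None,fx=3,fy=3,interpolation=cv2.INTER_CUBIC))
    s=r.get_state();print(s["tcp_pos"].round(4),s["eef_rot"].round(1),s["contact_force"].round(1),s["time_s"])
    for n in("housing_center","lid_hinge","lid_grip","jig_seat","jig_mouth"): print(n,find("side",n))
    return p,cloud("side",d)
E
python3 - <<'E'
from h import *
p,P=look("side2"); P=P.reshape(-1,3);x,y,z=P.T
# lid top fitted where visible; flange edges per y
for y0 in np.arange(-.35,-.225,.01):
    s=(abs(y-y0)<.004)&(x>.40)&(x<.57)
    t=x[s&(z>.034)&(z<.042)]; f=x[s&(z>.004)&(z<.012)]
    print(round(y0,3),"lid",np.round([t.min(),t.max()],4) if len(t) else None,"fl",np.round([f.min(),f.max()],4) if len(f) else None)
E
```

```text
[ 0.481  -0.3329  0.0451] [-180.    -0.6  -93.9] [-3.1  0.7  5.9] 5.15
housing_center [(0.9, array([ 0.4875, -0.2956,  0.0217]))]
lid_hinge [(0.89, array([ 0.4873, -0.2379,  0.0328])), (0.74, array([ 0.4777, -0.3274,  0.0531]))]
lid_grip [(0.8, array([ 0.4797, -0.3301,  0.0513]))]
jig_seat []
jig_mouth []
-0.35 lid [0.4426 0.5199] fl [0.4353 0.5346]
-0.34 lid [0.4418 0.5208] fl [0.4277 0.5364]
-0.33 lid [0.442  0.5217] fl [0.4269 0.5374]
-0.32 lid [0.4445 0.5224] fl [0.4278 0.537 ]
-0.31 lid [0.443  0.5237] fl [0.428  0.5388]
-0.3 lid [0.4448 0.5232] fl [0.4288 0.5536]
-0.29 lid [0.4446 0.5232] fl [0.4292 0.5395]
-0.28 lid [0.4451 0.5236] fl [0.4298 0.5402]
-0.27 lid [0.4461 0.5258] fl [0.4019 0.5414]
-0.26 lid [0.4472 0.526 ] fl [0.4243 0.5418]
-0.25 lid [0.4467 0.527 ] fl [0.4318 0.5413]
-0.24 lid [0.4477 0.5258] fl [0.4326 0.565 ]
-0.23 lid None fl None
```

View pics/side2.png

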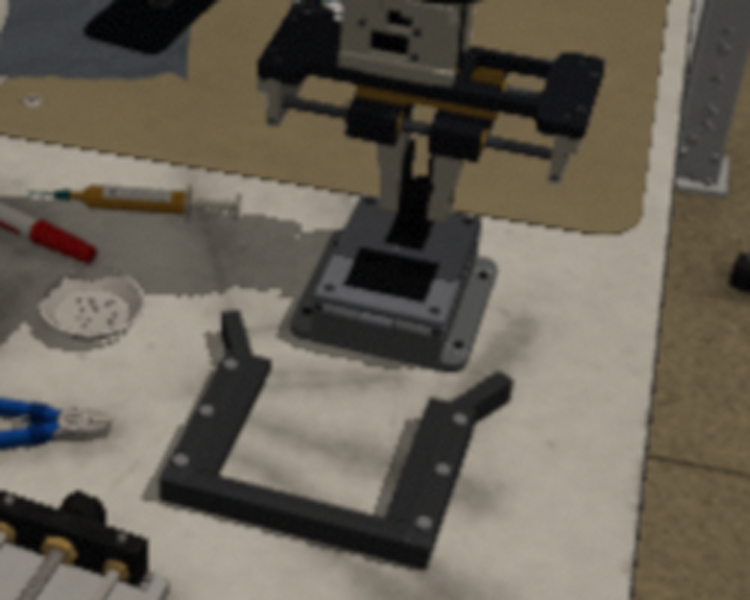

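Run:
```python
from h import *
P=cloud("side",np.load("side0.npy")).reshape(-1,3);x,y,z=P.T
m=(z>.014)&(z<.023)
for y0 in np.arange(-.19,-.105,.01):
    a=x[m&(abs(y-y0)<.003)&(x>.40)&(x<.6)];l=a[a<.495];q=a[a>.495]
    print(round(y0,3),np.round([l.min(),l.max(),q.min(),q.max()],4), round(np.mean([l.max(),q.min()]),4), round(np.mean([l.min(),q.max()]),4))
for x0 in(.47,.49,.51,.53):
    a=y[m&(abs(x-x0)<.003)&(y<-.06)&(y>-.13)];print(x0,a.min(),a.max())
```

```text
-0.19 [0.4206 0.4467 0.5416 0.5697] 0.4941 0.4952
-0.18 [0.4205 0.4485 0.5426 0.5701] 0.4955 0.4953
-0.17 [0.4211 0.4483 0.5433 0.5709] 0.4958 0.496
-0.16 [0.4218 0.4485 0.5442 0.5712] 0.4963 0.4965
-0.15 [0.4226 0.4499 0.545  0.5729] 0.4975 0.4978
-0.14 [0.4232 0.4504 0.5456 0.5734] 0.498 0.4983
-0.13 [0.4247 0.4517 0.5459 0.5733] 0.4988 0.499
-0.12 [0.4247 0.4523 0.5463 0.5743] 0.4993 0.4995
-0.11 [0.4253 0.4524 0.5479 0.5754] 0.5001 0.5004
0.47 -0.09715152159487495 -0.08017661588773195
0.49 -0.09755739556078102 -0.08266688188694382
0.51 -0.10028889745939273 -0.08364121951508197
0.53 -0.09996933872604186 -0.08597408167733711
```

>>> {"api": "send_rows", "payload": {"motion": [{"travel": [0,-0.003,0.0005],"spin": 0},{"travel": [0,-0.002,0.0005],"spin": 0},{"travel": [-0.005,0,0.0005],"spin": 0},{"travel": [-0.008,0,0.0005],"spin": 0},{"travel": [-0.008,0,0.0005],"spin": 0}]}}

```text
time_s: 5.82
tcp_pos: [0.4857, -0.3146, 0.0452]
eef_rot: [179.9, -0.8, -93.8]
contact_force: [-0.6, -5.1, 4.2]
gripper_width: 0.0115
```

>>> {"api": "send_rows", "payload": {"motion": [{"travel": [-0.008,0,0.0005],"spin": 0},{"travel": [-0.008,0,0.0005],"spin": 0},{"travel": [-0.008,0,0.0005],"spin": 0},{"travel": [-0.004,0,0.0005],"spin": 0}]}}

```text
time_s: 6.15
tcp_pos: [0.4904, -0.2865, 0.0452]
eef_rot: [-179.8, -1.0, -93.7]
contact_force: [-0.8, -5.3, 3.4]
gripper_width: 0.0117
```

```bash
cat >> h.py <<'E'
def lanes(P,ys):
    x,y,z=P.reshape(-1,3).T
    for y0 in ys:
        s=(abs(y-y0)<.004)&(x>.42)&(x<.56)
        t=x[s&(z>.034)&(z<.046)]
        if len(t): print(round(y0,3),"lid",np.round([t.min(),t.max(),(t.min()+t.max())/2],4),"axis",round(.4975+.07*(y0+.15),4))
    s=(z>.030)&(z<.045)&(abs(x-.49)<.03)&(y>-.3)&(y<-.06); print("lead edge y",np.percentile(y[s],[99,99.9]),"top z",np.median(z[s]))
E
python3 - <<'E'
from h import *
p,P=look("side3"); lanes(P,np.arange(-.30,-.19,.02))
E
```

```text
[ 0.4904 -0.286   0.0451] [-179.8   -1.   -93.7] [0.  0.6 6.4] 6.2
housing_center [(0.59, array([ 0.494 , -0.2509,  0.0199])), (0.29, array([ 0.6702, -0.3403,  0.0017]))]
lid_hinge [(0.72, array([ 0.497 , -0.1936,  0.034 ]))]
lid_grip [(0.72, array([ 0.4891, -0.2814,  0.0542]))]
jig_seat []
jig_mouth []
-0.3 lid [0.4522 0.5289 0.4906] axis 0.487
-0.28 lid [0.4514 0.5321 0.4917] axis 0.4884
-0.26 lid [0.453  0.5319 0.4924] axis 0.4898
-0.24 lid [0.4548 0.5338 0.4943] axis 0.4912
-0.22 lid [0.4556 0.535  0.4953] axis 0.4926
-0.2 lid [0.4565 0.5352 0.4958] axis 0.494
lead edge y [-0.18897847 -0.18694527] top z 0.03903834963978364
```

Housing is 2.7 mm to +x of the axis with a slight yaw error. I correct that and continue.

>>> {"api": "send_rows", "payload": {"motion": [{"travel": [-0.002,0.003,0.0005],"spin": 0.6},{"travel": [-0.006,0.0005,0.0005],"spin": 0.2},{"travel": [-0.008,0,0.0005],"spin": 0},{"travel": [-0.008,0,0.0005],"spin": 0},{"travel": [-0.008,0,0.0005],"spin": 0}]}}

```text
time_s: 6.87
tcp_pos: [0.493, -0.2562, 0.0451]
eef_rot: [-179.4, -1.2, -94.4]
contact_force: [-0.8, -6.5, 6.9]
gripper_width: 0.0118
```

>>> {"api": "send_rows", "payload": {"motion": [{"travel": [-0.003,0.004,0.0005],"spin": 0},{"travel": [-0.003,0.003,0.0005],"spin": 0},{"travel": [-0.005,0.001,0.0005],"spin": 0}]}}

```text
time_s: 7.12
tcp_pos: [0.4903, -0.2448, 0.0454]
eef_rot: [-179.0, -1.3, -94.3]
contact_force: [0.5, -4.2, 3.4]
gripper_width: 0.0121
```

>>> {"api": "send_rows", "payload": {"motion": [{"travel": [-0.007,0.001,0.0005],"spin": 0},{"travel": [-0.007,0.001,0.0005],"spin": 0},{"travel": [-0.007,0.001,0.0005],"spin": 0}]}}

```text
time_s: 7.37
tcp_pos: [0.491, -0.2246, 0.0451]
eef_rot: [-178.7, -1.4, -94.2]
contact_force: [0.2, -5.5, 8.5]
gripper_width: 0.0123
```

Run:
```python
from h import *
p,P=look("side4"); lanes(P,np.arange(-.26,-.14,.02))
```

```text
[ 0.491  -0.2236  0.045 ] [-178.7   -1.4  -94.2] [ 1.  -1.8  7.7] 7.4167
housing_center [(0.52, array([ 0.6767, -0.1237, -0.0022]))]
lid_hinge [(0.79, array([ 0.5004, -0.134 ,  0.0289]))]
lid_grip [(0.96, array([ 0.4875, -0.2209,  0.0535]))]
jig_seat []
jig_mouth []
-0.24 lid [0.4529 0.5289 0.4909] axis 0.4912
-0.22 lid [0.4518 0.5315 0.4917] axis 0.4926
-0.2 lid [0.4532 0.532  0.4926] axis 0.494
-0.18 lid [0.4541 0.5335 0.4938] axis 0.4954
-0.16 lid [0.4554 0.5357 0.4956] axis 0.4968
lead edge y [-0.12712306 -0.12489147] top z 0.039101375656164006
```

View pics/side4.png

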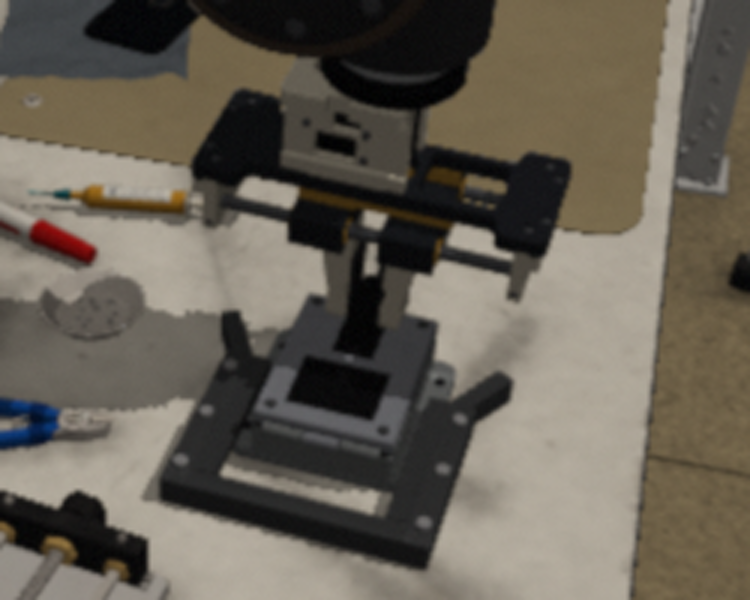

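The housing is in the rails with its flanges under the lips and the lid shut. About 28 mm remain to the stop (at about (290,510)), and it sits 1 mm off axis. I push on to contact.

>>> {"api": "send_rows", "payload": {"motion": [{"travel": [-0.007,0,0.0005],"spin": 0.2},{"travel": [-0.007,0,0.0005],"spin": 0},{"travel": [-0.006,0,0.0005],"spin": 0}]}}

```text
time_s: 7.92
tcp_pos: [0.4937, -0.2051, 0.045]
eef_rot: [-178.6, -1.5, -94.3]
contact_force: [-0.7, -7.0, 7.5]
gripper_width: 0.0119
```

>>> {"api": "send_rows", "payload": {"motion": [{"travel": [-0.004,0,0.0005],"spin": 0},{"travel": [-0.004,0,0.0005],"spin": 0}]}}

```text
time_s: 8.08
tcp_pos: [0.495, -0.1976, 0.045]
eef_rot: [-178.6, -1.6, -94.2]
contact_force: [-0.7, -6.8, 7.9]
gripper_width: 0.012
```

>>> {"api": "send_rows", "payload": {"motion": [{"travel": [-0.003,0,0.0005],"spin": 0},{"travel": [-0.003,0,0.0005],"spin": 0}]}}

```text
time_s: 8.25
tcp_pos: [0.4958, -0.1923, 0.0451]
eef_rot: [-178.6, -1.7, -94.1]
contact_force: [-1.4, -16.3, 9.4]
gripper_width: 0.012
```

>>> {"api": "send_rows", "payload": {"motion": [{"travel": [-0.003,0,0.0005],"spin": 0}]}}

```text
time_s: 8.33
tcp_pos: [0.4962, -0.1911, 0.0456]
eef_rot: [-178.6, -1.9, -94.0]
contact_force: [-2.8, -26.2, 14.1]
gripper_width: 0.0124
```

>>> {"api": "send_rows", "payload": {"motion": [{"travel": [-0.003,0,0.0005],"spin": 0}]}}

```text
time_s: 8.42
tcp_pos: [0.4962, -0.1906, 0.0463]
eef_rot: [-178.6, -2.1, -93.9]
contact_force: [-2.8, -27.1, 12.3]
gripper_width: 0.012
```

Run:
```python
from h import *
p,P=look("side5"); lanes(P,np.arange(-.20,-.10,.02))
x,y,z=P.reshape(-1,3).T
for y0 in np.arange(-.20,-.09,.01):
    s=(abs(y-y0)<.005)&(abs(x-.497)<.034)&(z>.03)&(z<.05); print(round(y0,3),s.sum(),np.round(np.median(z[s])*1e3,1),end='; ')
```

```text
[ 0.4962 -0.1906  0.0464] [-178.6   -2.1  -93.9] [ -1.4 -22.6  11. ] 8.4667
housing_center [(0.86, array([ 0.5014, -0.1557,  0.0207]))]
lid_hinge [(0.67, array([ 0.4986, -0.0964,  0.0321]))]
lid_grip [(0.85, array([ 0.495 , -0.1864,  0.0567]))]
jig_seat []
jig_mouth []
-0.2 lid [0.4566 0.5357 0.4961] axis 0.494
-0.18 lid [0.4572 0.5364 0.4968] axis 0.4954
-0.16 lid [0.4584 0.5382 0.4983] axis 0.4968
-0.14 lid [0.4596 0.5393 0.4995] axis 0.4982
-0.12 lid [0.4609 0.5406 0.5007] axis 0.4996
lead edge y [-0.09355465 -0.09192988] top z 0.03961277727997187
-0.2 47 40.8; -0.19 94 40.3; -0.18 136 40.7; -0.17 175 41.0; -0.16 183 40.1; -0.15 167 40.0; -0.14 185 39.9; -0.13 181 39.8; -0.12 190 39.5; -0.11 197 39.3; -0.1 318 36.2; -0.09 39 31.8;
```

View pics/side5.png

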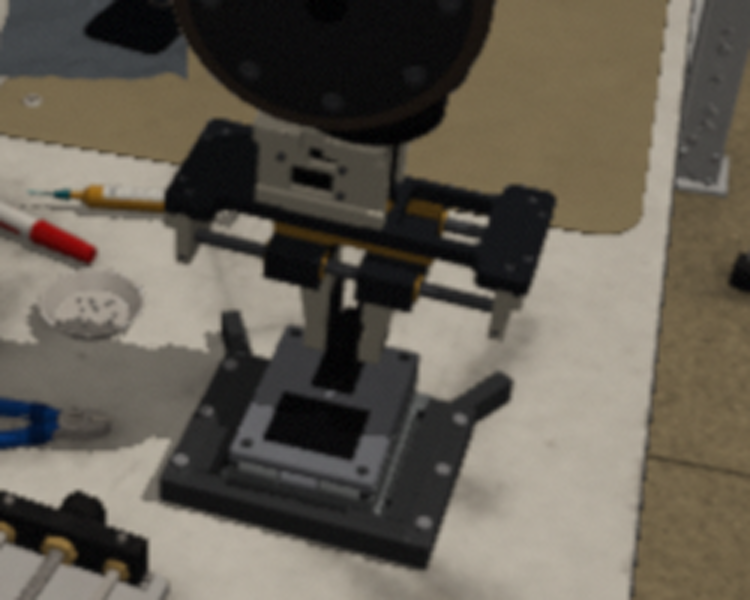

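The housing is home: stop contact at about 27 N, stop and hinge end meeting at about (290,480), flanges under the lips. I firm up the grip and then lift.

>>> {"api": "send_rows", "payload": {"motion": [{"travel": [-0.001,0,0.001],"spin": 0},{"travel": [-0.001,0,0],"spin": 0}], "squeeze": 45}}

```text
time_s: 8.88
tcp_pos: [0.4952, -0.1916, 0.046]
eef_rot: [-178.7, -2.2, -93.9]
contact_force: [-0.6, -6.4, 3.7]
gripper_width: 0.0119
```

>>> {"api": "send_rows", "payload": {"motion": [{"travel": [-0.001,0,-0.002],"spin": 0},{"travel": [-0.001,0,-0.002],"spin": 0}]}}

```text
time_s: 9.05
tcp_pos: [0.4939, -0.1903, 0.0492]
eef_rot: [-178.8, -2.2, -94.0]
contact_force: [4.2, -6.4, -8.7]
gripper_width: 0.0119
```

>>> {"api": "send_rows", "payload": {"motion": [{"travel": [-0.0015,-0.0005,-0.002],"spin": 0}]}}

```text
time_s: 9.13
tcp_pos: [0.4938, -0.1892, 0.0504]
eef_rot: [-178.9, -2.3, -94.0]
contact_force: [2.9, -11.4, -9.8]
gripper_width: 0.0119
```

>>> {"api": "send_rows", "payload": {"motion": [{"travel": [-0.0015,-0.0005,-0.002],"spin": 0}]}}

```text
time_s: 9.22
tcp_pos: [0.4937, -0.1882, 0.0514]
eef_rot: [-179.0, -2.3, -94.0]
contact_force: [5.4, -13.4, -11.6]
gripper_width: 0.0115
```

>>> {"api": "send_rows", "payload": {"motion": [{"travel": [-0.0015,-0.0005,-0.002],"spin": 0}]}}

```text
time_s: 9.3
tcp_pos: [0.4936, -0.1874, 0.0524]
eef_rot: [-179.1, -2.3, -94.1]
contact_force: [3.6, -15.0, -9.5]
gripper_width: 0.0115
```

```bash
cat >> h.py <<'E'
def lid(P):
    x,y,z=P.reshape(-1,3).T; seat=np.array([.4968,-.1525]);d=np.array([.0698,.9976])
    u=(x-seat[0])*d[0]+(y-seat[1])*d[1]; v=-(x-seat[0])*d[1]+(y-seat[1])*d[0]
    s=(abs(v)<.036)&(u>-.045)&(u<.045)&(z>.033)&(z<.07)&((u>-.012)|(abs(v)>.022))
    q=np.polyfit(u[s],z[s],1); e=z[s]-np.polyval(q,u[s]); k=abs(e)<.002; q=np.polyfit(u[s][k],z[s][k],1)
    print("lid slope rad",-q[0],"n",k.sum(),"z rear edge",np.polyval(q,-.055),"z front",np.polyval(q,.05))
    for lo,hi in((.036,.054),(-.054,-.036)):
        f=(v>lo)&(v<hi)&(u>-.05)&(u<.05)&(z>.003)&(z<.016); 
        if f.sum()>20: print("flange z vs u",np.polyfit(u[f],z[f],1),f.sum())
    t=(abs(v)<.03)&(z>.020)&(z<.032)&(u>.04)&(u<.07); print("front face u",np.percentile(u[t],[10,50,90]) if t.any() else None)
E
python3 - <<'E'
from h import *
p,P=look("side6"); lid(P)
E
```

```text
[ 0.4936 -0.1874  0.0526] [-179.1   -2.4  -94.1] [  3.8 -12.4  -9. ] 9.35
housing_center [(0.68, array([ 0.4978, -0.1535,  0.022 ]))]
lid_hinge [(0.66, array([ 0.5046, -0.0957,  0.0312])), (0.33, array([ 0.6703, -0.3413,  0.0057]))]
lid_grip [(0.59, array([ 0.4925, -0.1852,  0.0596]))]
jig_seat []
jig_mouth []
lid slope rad 0.07300518028353004 n 1259 z rear edge 0.047530818385023654 z front 0.039865274455253
flange z vs u [-0.02705898  0.01018353] 164
flange z vs u [-0.09550682  0.01425292] 21
front face u [0.05374603 0.05760846 0.06233103]
```

View pics/side6.png

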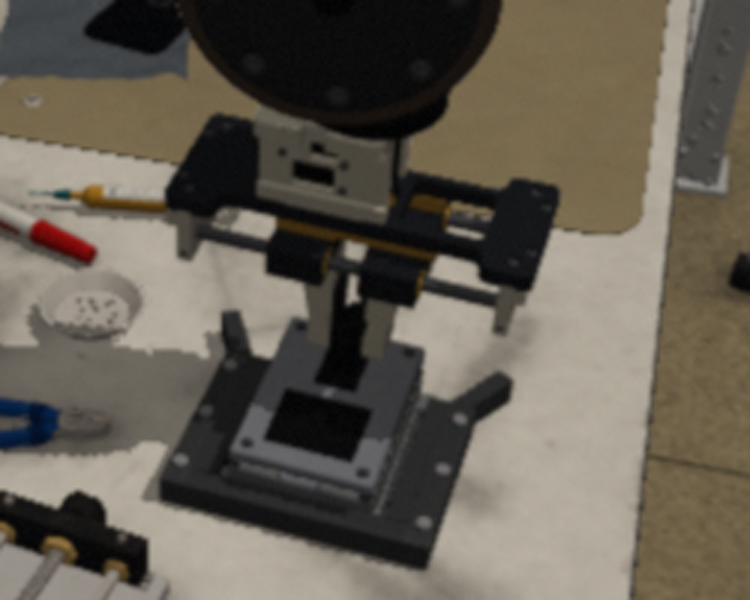

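Lid slope is 0.073 rad against a housing tilt of about 0.027, so the gasket is at its peak and just letting go. I continue the lift gently.

>>> {"api": "send_rows", "payload": {"motion": [{"travel": [-0.001,-0.0005,-0.002],"spin": 0}]}}

```text
time_s: 9.68
tcp_pos: [0.4935, -0.1871, 0.0533]
eef_rot: [-179.2, -2.4, -94.1]
contact_force: [4.6, -10.5, -8.6]
gripper_width: 0.012
```

>>> {"api": "send_rows", "payload": {"motion": [{"travel": [-0.001,-0.0005,-0.002],"spin": 0}]}}

```text
time_s: 9.77
tcp_pos: [0.4935, -0.1866, 0.0542]
eef_rot: [-179.3, -2.4, -94.1]
contact_force: [3.1, -9.7, -9.2]
gripper_width: 0.0114
```

>>> {"api": "send_rows", "payload": {"motion": [{"travel": [-0.001,-0.0005,-0.002],"spin": 0}]}}

```text
time_s: 9.85
tcp_pos: [0.4936, -0.1861, 0.0552]
eef_rot: [-179.4, -2.4, -94.1]
contact_force: [4.7, -9.8, -8.9]
gripper_width: 0.0116
```

>>> {"api": "send_rows", "payload": {"motion": [{"travel": [-0.001,-0.0005,-0.002],"spin": 0},{"travel": [-0.001,-0.0005,-0.002],"spin": 0}]}}

```text
time_s: 10.02
tcp_pos: [0.4937, -0.185, 0.0573]
eef_rot: [-179.5, -2.5, -94.2]
contact_force: [3.6, -9.6, -7.4]
gripper_width: 0.0118
```

Run:
```python
from h import *
p,P=look("side7"); lid(P)
```

```text
[ 0.4937 -0.1849  0.0574] [-179.5   -2.5  -94.2] [ 2.4 -9.1 -6.3] 10.0667
housing_center [(0.74, array([ 0.5003, -0.1542,  0.0208]))]
lid_hinge [(0.66, array([ 0.504 , -0.0969,  0.0326]))]
lid_grip [(0.97, array([ 0.4918, -0.1832,  0.0665]))]
jig_seat []
jig_mouth []
lid slope rad 0.1289300439703164 n 1301 z rear edge 0.053648206289780384 z front 0.04011055167289716
flange z vs u [-0.0188921   0.01021009] 168
front face u [0.05389229 0.05796845 0.06506915]
```

>>> {"api": "send_rows", "payload": {"motion": [{"travel": [-0.001,-0.0005,-0.002],"spin": 0},{"travel": [-0.001,-0.0005,-0.002],"spin": 0},{"travel": [-0.0008,0,-0.0015],"spin": 0}]}}

```text
time_s: 10.57
tcp_pos: [0.4938, -0.1835, 0.0601]
eef_rot: [-179.7, -2.6, -94.2]
contact_force: [3.6, -9.2, -7.0]
gripper_width: 0.0115
```

Run:
```python
from h import *
p,P=look("side8"); lid(P)
```

```text
[ 0.4938 -0.1834  0.0602] [-179.7   -2.6  -94.2] [ 3.9 -9.4 -6.3] 10.6167
housing_center [(0.93, array([ 0.4981, -0.1559,  0.02  ]))]
lid_hinge [(0.66, array([ 0.5051, -0.0974,  0.0324]))]
lid_grip [(0.78, array([ 0.491 , -0.1822,  0.0674]))]
jig_seat []
jig_mouth []
lid slope rad 0.1641671478904229 n 1318 z rear edge 0.05751956500841604 z front 0.040282014479921635
flange z vs u [-0.0212669   0.01031304] 167
flange z vs u [-0.08576665  0.01365785] 21
front face u [0.05406935 0.05777233 0.06487822]
```

View pics/side8.png

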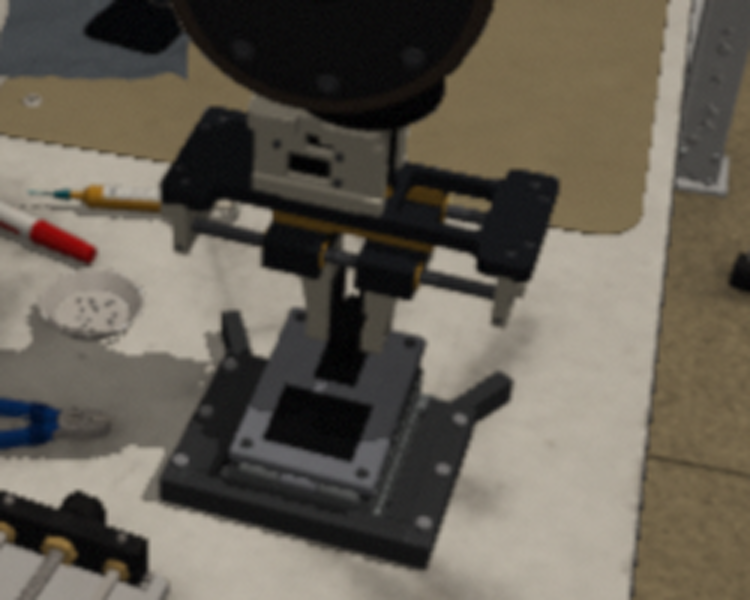

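The last picture shows the housing home in the jig, the lid held open by the grip, and the reel, cutters, dish and syringe untouched. I check that the hold is steady, then hand in.

Run:
```python
from h import *
p,d=r.capture("side"); lid(cloud("side",d))
for n in("side_cutters","screw_dish","flux_syringe","solder_reel"): print(n,find("side",n)[:1])
s=r.get_state();print(s["tcp_pos"],s["contact_force"],s["gripper_width"],s["time_s"])
print(r.close_job())
```

```text
lid slope rad 0.16384331378489725 n 1301 z rear edge 0.057462757406397225 z front 0.04025920945898301
flange z vs u [-0.02289271  0.01018104] 167
flange z vs u [0.16995809 0.00361072] 21
front face u [0.05387318 0.05771984 0.06225572]
side_cutters [(0.73, array([ 0.6775, -0.1177, -0.0024]))]
screw_dish [(0.87, array([ 6.625e-01, -2.310e-01,  1.000e-04]))]
flux_syringe [(0.66, array([ 0.6713, -0.3413,  0.0033]))]
solder_reel [(0.96, array([0.4959, 0.0658, 0.0017]))]
[ 0.49379294 -0.18343748  0.06011552] [ 3.95916944 -8.68212062 -7.66954008] 0.011428540900988524 11.1167
the job is handed in; nothing more can be done
None
```

I slid the housing by its lid grip along the bench into the jig until it met the stop. Contact there peaked at about 27 N, with the flanges under the lips. I then broke the gasket and handed in at 11.1 s while still holding the lid.

- **Lid opening:** the lid measured about 0.164 rad, less about 0.022 rad of housing tilt against the lips. That leaves roughly 0.14 rad, or about 15–16 mm at the edge, and it was steady over about 0.5 s.
- **Hold:** the tool was still pressing the housing against the stop with about 9 N. The gripper was firm on the rib, 11.4 mm open.
- **Other items:** the reel, cutters, dish and syringe all read within about 3 mm of their first positions, which is inside the networks' error.

**Checks that were weak or disagreed:**
- At the stop the depth showed the lid's rear about 1 mm high before I began lifting. I couldn't tell slight gasket give from slight tipping, and I saw no opening.
- One of the two flange fits had too few points to use, so the tilt figure rests on the other flange.
- The networks never found the jig points, so I took the jig's pose from depth edges instead; the two cameras agreed to about 1 mm.
- The arm blocked the top camera while it worked, so the later checks use the side camera only.

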